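# Clamp the circuit board with the wing knob

### The arm

A 6-joint arm with a two-finger parallel gripper is mounted at the origin on the work surface. World frame = base frame: x ahead of the robot, y to its left, z up, the work surface at z = 0. Lengths are in m, angles in rad, forces in N, time in s.
With the tool pointing down it reaches from about 0.4 to 0.825 m from the base axis. Payload 7 kg.
Tool frame: the origin (TCP) lies at the centre of the arm's flange, where the gripper is bolted on; the fingertips stand 178 mm ahead of it and the grasp point (between the pads) lies 159 mm ahead of it; z points along the fingers, y is the direction in which the jaws open and shut (so a half turn about z gives the same grasp; the last joint's range is limited). The gripper opens to 88 mm and grips with 3 to 60 N. Pads are 19 mm wide; open, the fingers measure 130 mm over their backs; the gripper's body (78 mm by 193 mm) begins 47 mm behind the grasp point.
Start: joints at [1.391, 0.359, 0.012, 0, -1.224, -0.288], TCP at [0.304, 0.602, 0.405] pointing down, gripper open.
Joint ranges: [-3.07, 3.07], [-1.43, 2.12], [-1.02, 1.25], [-3.03, 1.67], [-3.05, -0], [-3.03, 3.03]. Speed limits (rad/s): [2.39, 2.39, 3.01, 3.14, 3.14, 3.14].

### API

Orientations are given as [roll, pitch, yaw] about the fixed x, y, z axes, in that order (R = Rz(yaw) Ry(pitch) Rx(roll)).
In Python, from station import * gives the robot as it stands.
- The arm moves only by the tool send_rows, never from a script. Its argument "motion" is a list of rows, each an object with "offset": the shift along the tool's x, y, z in cm, a list of three; "turn": the turn about the tool's z in degrees. In form: [{"offset": [x, y, z], "turn": turn}, ...]. A call has 1 to 8 rows; each row is the pose to reach, as a shift and turn from the pose commanded when the call began, along the tool's axes at that moment; what a row does not reach only later rows make up. A row lasts 1/10 s, in which the tool goes at most 50 mm and 8.59 degrees, less where a joint would pass 70% of its speed; a pose out of reach is approached as far as the arm can. A call with a gripper value outside its range is refused whole. "hand" is the opening, from -1 (shut) to 1 (fully open), set as the call begins (left out, the last holds). The fingers move at their own pace and stop on an object; "squeeze" is the grip in N (left out, the last holds). Time passes only in rows, so rows that repeat a pose let the fingers close. It gives the time, the measured TCP pose, the force and the opening at its end, in the units of the state.
- get_state(): the state, without advancing time (a new reading comes with each control period).
- grab_frame(name): name is "scene" or "side" or "wrist"; returns a dict with "frame" (420x560x3 uint8, blue, green, red), "range_z" (420x560 float32, m along the optical axis (not along the pixel's ray), 0 where there is no reading), "vertical_fov" (degrees; the focal length in pixels is half the picture's height over the tangent of half this angle, whatever the lens; pixels are square), "cx", "cy" (the principal point, pixels), "cam_to_world" (4x4, takes a point from camera to world coordinates). Camera axes: x right, y up, looking along -z (the intrinsics and any distortion apply to the point x, -y, -z); pixel columns grow to the right and rows downward; lengths in m; the calibration is good to about 2 mm. The wrist camera is an equidistant fisheye: a pixel r from the principal point sees the ray r / f radians off the axis. A picture is of the moment at which its call begins.
- job_done(): hands the job in, once; it reports no verdict.
The state is a dict: "t": time; "q": joint angles; "qd": joint speeds; "joint_efforts": joint torques, N m; "eef_pos": TCP position; "ee_rot": TCP orientation; "force": force on the tool from outside, world axes, zero at the start; "moment": the same for the moment, N m; "width": finger opening in m.
Only numpy, scipy, OpenCV 4.12 (cv2) and the standard library are available. Lean on these libraries where they do the work, as an engineer would, in place of code of your own. Each camera call takes 0.05 s, during which the arm holds its last target. There are 200 camera calls.

### The job

The black wing knob of the circuit-board holder sits loose on top of its stud. Without lifting it off, back it gently (anticlockwise from above) until it clicks down into the start of its thread, then turn it forward (clockwise) fully home so that it pulls the clamp plate down on the board, and let go of it. Never force the knob against a stop, and leave the other things on the table where they are.

Things in the scene. Friction and masses are not known exactly. Their poses are not given: they have to be found in the camera images.
- knob_grip (a point): Grip point of the loose black plastic knob (0.13 kg), on its vertical axis, in its wing: an upright bar 48 mm long (this frame's x), 14 thick (y), reaching 12 mm above and 22 below this point, standing on the knob's round body (57 mm across, 31 high). 109 mm above the table at the start, 99.5 once clicked, 96.5 when home. The knob caps its stud with 1.5 mm side play.
- knob_pins (a point): On the knob's axis, 43 mm below the grip point: level of 3 steel pins inside the cap. At the start they rest on the flat top of the stud's thread. After 0.3 to 1.45 rad anticlockwise (unknown; positive about z) they slide off its ends and the knob falls 9.5 mm by its weight, if the hand lets it: the click. A stop follows 0.3 rad on. Clockwise without the click runs on a stop within 1.2 rad.
- knob_rim (a point): Centre of the knob's lower rim, 53 mm below the grip point. After the click the rim lies on the clamp plate. Turned clockwise, the pins run under the thread, which draws the knob 3 mm down within about 1.2 rad of the place of the click, then level to a hard end stop at about 1.45 rad; friction holds it there. Torque: below 0.05 N m before the click, up to 0.3 while clamping; more means a stop.
- holder: Circuit-board holder, fixed to the table: grey base 240 x 130 x 14 mm with the stud, clamp plate and brown circuit board with its parts (none above 43 mm). Origin on the table under the stud's axis, straight below the knob; the board lies to +x, z is up. The aluminium clamp plate under the knob is 110 mm across y. Where around the stud the thread starts is hidden and differs each time.
- clamp (a joint): How far the sprung aluminium clamp plate (6 mm thick, its top 46.5 mm above the table) under the knob has been pushed down, in m: 0 is up, 0.003 is fully clamped. The spring needs about 3.8 N to begin to move it and 5.3 N at 3 mm.
- driver_mid (a point): Bystander: orange-handled screwdriver lying on the table; a point in it.
- tape_mid (a point): Bystander: roll of grey tape, 70 mm across and 20 mm high, lying flat; its centre.
- jar_mid (a point): Bystander: small glass jar with steel lid, 52 mm across and 60 mm high, upright; its centre.
- bracket_mid (a point): Bystander: L-shaped steel bracket, 50 x 40 mm foot, 40 mm high; about its centre.
Things that resemble listed ones, but are neither listed nor needed, are in the scene too. Leave any green look-alike of the part that bears knob_grip alone.

How it is judged:
By the outcome, as a careful person would: the job done as asked, in the order asked, and still so for the second after the job is handed in, with the robot touching nothing.
It also fails if it takes over 61 s, if anything falls off the work surface, if the arm or the gripper's body presses on something with over 40 N, if the wrist force passes 120 N, or if a joint passes its speed limit or range.

## Working session

There is one attempt and no reset: what is moved stays moved. The work goes in short steps, Python scripts to look and compute and a tool call to move; the robot and the scene stay as the last step left them, time stands still between calls to the robot, and variables do not carry over. Pictures are saved under pics/ and viewed, about 8 in all and at most 12, crops included, and the job is handed in when it is done.

Besides the shell and the picture viewer there is one more tool, called as name(argument=value, ...) on one line, values as JSON. send_rows: Moves the arm, as the interface text tells. Its arguments: {"type":"object","properties":{"motion":{"type":"array"},"hand":{"type":"number"},"squeeze":{"type":"number"}},"required":["motion"]}

```bash
mkdir -p pics; ls; python3 - <<'E'
from station import *
import cv2
print(get_state())
for n in("scene","side"):
    f=grab_frame(n); cv2.imwrite(f"pics/{n}0.png",f["frame"]); print(n,f["vertical_fov"],f["cx"],f["cy"],f["cam_to_world"].round(3).tolist())
E
```

```text
pics
{'t': 0.0, 'q': array([ 1.39111149e+00,  3.59375054e-01,  1.10706679e-02, -3.67820336e-04,
       -1.22405650e+00, -2.88062163e-01]), 'qd': array([ 0.00080543,  0.00104778,  0.00176602, -0.00017748,  0.00034601,
        0.00030186]), 'joint_efforts': array([ 1.89504637e-03, -5.82719493e+01,  2.93047714e+01,  6.99716493e+00,
        7.00741162e-03, -1.53486058e-04]), 'eef_pos': array([0.30427575, 0.60231877, 0.40373204]), 'ee_rot': array([ 3.13999431e+00, -1.13001920e-04, -4.67872183e-01]), 'force': array([-0.13026788, -0.22629757,  0.68367723]), 'moment': array([ 0.04244927, -0.00966416, -0.01756679]), 'width': 0.08744664868027091}
scene 57.9464911773618 281.22416316662935 206.63413043495697 [[0.174, -0.633, 0.754, 1.348], [0.985, 0.125, -0.123, -0.121], [-0.017, 0.764, 0.645, 0.77], [0.0, 0.0, 0.0, 1.0]]
side 56.143746671675046 277.4694462204932 204.82603035404557 [[-0.926, 0.3, -0.229, 0.362], [-0.377, -0.746, 0.549, 0.463], [-0.006, 0.595, 0.804, 0.743], [0.0, 0.0, 0.0, 1.0]]
```

View pics/scene0.png

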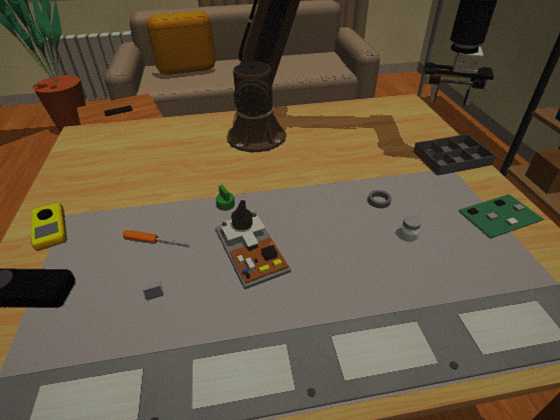

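View pics/side0.png

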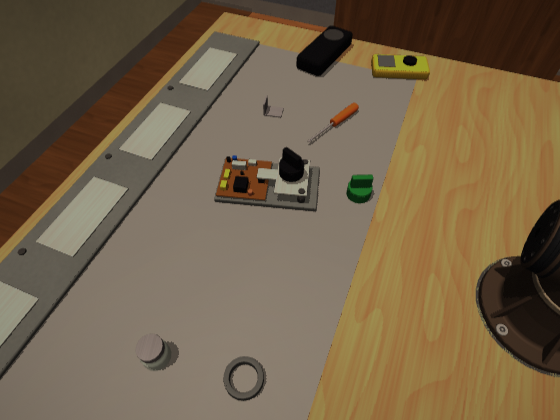

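The black knob is at about (242,213) in the scene view and (291,165) in the side view, with its wing tilted in yaw. The green look-alike is next to it at (225,198) / (360,188). Next I'll localise the black knob from depth.

```bash
cat > h.py <<'E'
from station import *
import numpy as np, cv2
def cloud(n):
    f=grab_frame(n); z=f["range_z"]; h,w=z.shape
    F=h/2/np.tan(np.radians(f["vertical_fov"])/2)
    v,u=np.mgrid[:h,:w]; a=(u-f["cx"])/F; b=(v-f["cy"])/F
    if n=="wrist":
        r=np.hypot(a,b)+1e-9; s=np.tan(r)/r; a,b=a*s,b*s
    P=np.stack([a*z,-b*z,-z,np.ones_like(z)],-1)@f["cam_to_world"].T
    P[z==0]=np.nan
    return f["frame"],P[...,:3]
E
python3 - <<'E'
from h import *
for n,(u,v) in dict(scene=(242,213),side=(291,165)).items():
    im,P=cloud(n); c=P[v,u]; print(n,c.round(4))
    d=np.hypot(P[...,0]-c[0],P[...,1]-c[1])
    for lo,hi,R in((.104,.135,.045),(.06,.085,.04),(.04,.05,.09),(.008,.02,.17)):
        m=(d<R)&(P[...,2]>lo)&(P[...,2]<hi); q=P[m]
        if len(q)<5: continue
        r=cv2.minAreaRect(q[:,:2].astype(np.float32)*1000)
        print(lo,len(q),q.mean(0).round(4),q[:,2].max().round(4),r, cv2.boxPoints(r).round(0).tolist())
    vv,uu=np.where((d<.15)&(P[...,2]>.008)); cv2.imwrite(f"pics/{n}c.png",cv2.resize(im[v-60:v+60,u-60:u+60],None,fx=5,fy=5,interpolation=2))
E
```

```text
scene [ 0.5758 -0.1024  0.1049]
0.104 113 [ 0.5688 -0.1046  0.118 ] 0.1269 ((565.5556640625, -104.48194885253906), (14.58643913269043, 46.312808990478516), 67.072509765625) [[541.0, -102.0], [584.0, -120.0], [590.0, -107.0], [547.0, -89.0]]
0.06 139 [ 0.5847 -0.1046  0.0727] 0.0848 ((579.8262939453125, -102.89591979980469), (26.828746795654297, 56.523521423339844), 5.675118446350098) [[564.0, -76.0], [569.0, -132.0], [596.0, -130.0], [590.0, -73.0]]
0.04 560 [ 0.5854 -0.1033  0.0479] 0.05 ((591.6243286132812, -96.58405303955078), (141.60897827148438, 109.62657165527344), 15.293588638305664) [[509.0, -62.0], [538.0, -168.0], [674.0, -131.0], [645.0, -25.0]]
0.008 828 [ 0.6242 -0.1088  0.0151] 0.0199 ((595.0582885742188, -137.23544311523438), (337.08599853515625, 208.319091796875), 29.046262741088867) [[397.0, -128.0], [498.0, -310.0], [793.0, -146.0], [692.0, 36.0]]
side [ 0.5617 -0.0972  0.0901]
0.104 188 [ 0.5626 -0.1016  0.1161] 0.1234 ((563.8784790039062, -104.56065368652344), (15.532155990600586, 49.17455291748047), 64.50263977050781) [[538.0, -101.0], [583.0, -122.0], [589.0, -108.0], [545.0, -87.0]]
0.06 186 [ 0.5568 -0.0855  0.0732] 0.0849 ((560.0965576171875, -94.47361755371094), (54.72701644897461, 35.26903533935547), 21.375255584716797) [[528.0, -88.0], [541.0, -121.0], [592.0, -101.0], [579.0, -68.0]]
0.04 849 [ 0.5688 -0.0866  0.0464] 0.0499 ((583.3226318359375, -100.1905288696289), (121.02727508544922, 113.35840606689453), 14.305866241455078) [[511.0, -60.0], [539.0, -170.0], [656.0, -140.0], [628.0, -30.0]]
0.008 1334 [ 0.5592 -0.0767  0.0136] 0.0199 ((577.8314208984375, -90.490966796875), (297.7326354980469, 228.25022888183594), 47.61892318725586) [[393.0, -124.0], [562.0, -277.0], [762.0, -57.0], [594.0, 96.0]]
```

View pics/sidec.png

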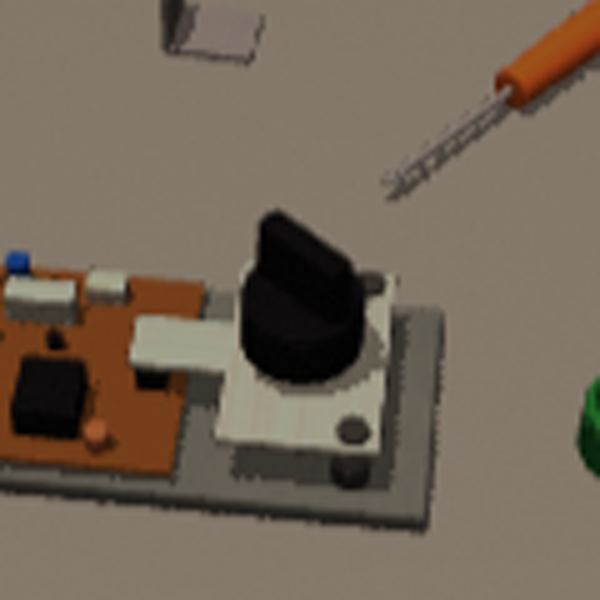

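send_rows(motion=[{"offset": [55.1, 51.4, 4.0], "turn": 0}, {"offset": [55.1, 51.4, 4.0], "turn": 0}, {"offset": [55.1, 51.4, 4.0], "turn": 0}, {"offset": [55.1, 51.4, 4.0], "turn": 0}, {"offset": [55.1, 51.4, 4.0], "turn": 0}, {"offset": [55.1, 51.4, 4.0], "turn": 0}, {"offset": [55.1, 51.4, 4.0], "turn": 0}, {"offset": [55.1, 51.4, 4.0], "turn": 0}], hand=1, squeeze=3)

```text
t: 1.0
eef_pos: [0.4423, 0.2255, 0.3836]
ee_rot: [-3.141, -0.0, -0.467]
force: [1.1, 0.4, 0.8]
width: 0.0876
```

```bash
cat >> h.py <<'E'
def rel(x,y,z):
    s=get_state(); from scipy.spatial.transform import Rotation as R
    print("t",s["t"],"pos",s["eef_pos"].round(4),"rpy",s["ee_rot"].round(4),"q",s["q"].round(3))
    print("rel cm",(R.from_euler("xyz",s["ee_rot"]).inv().apply(np.array([x,y,z])-s["eef_pos"])*100).round(2))
E
python3 -c "
from h import *
rel(.5645,-.1045,.36)"
```

```text
t 1.0 pos [0.4423 0.2255 0.3836] rpy [-3.141e+00 -1.000e-04 -4.673e-01] q [ 0.868  0.078 -0.404  0.    -1.088  0.235]
rel cm [25.77 23.96  2.35]
```

send_rows(motion=[{"offset": [25.8, 24.0, 2.3], "turn": 0}, {"offset": [25.8, 24.0, 2.3], "turn": 0}, {"offset": [25.8, 24.0, 2.3], "turn": 0}, {"offset": [25.8, 24.0, 2.3], "turn": 0}, {"offset": [25.8, 24.0, 2.3], "turn": 0}, {"offset": [25.8, 24.0, 2.3], "turn": 0}, {"offset": [25.8, 24.0, 2.3], "turn": 0}, {"offset": [25.8, 24.0, 2.3], "turn": 0}])

```text
t: 1.8
eef_pos: [0.5651, -0.1075, 0.3593]
ee_rot: [3.14, 0.001, -0.473]
force: [-0.9, 0.3, -0.2]
width: 0.0875
```

```bash
python3 - <<'E'
from h import *
rel(.5645,-.1045,.36)
im,P=cloud("wrist"); cv2.imwrite("pics/w1.png",im)
c=np.array([.5645,-.1045])
for (n,Q) in (("wrist",P),("scene",cloud("scene")[1]),("side",cloud("side")[1])):
    d=np.hypot(*(Q[...,:2]-c).transpose(2,0,1))
    for lo,hi,R in((.113,.126,.04),(.09,.126,.04),(.06,.083,.04)):
        q=Q[(d<R)&(Q[...,2]>lo)&(Q[...,2]<hi)]
        if len(q)>8: print(n,lo,len(q),q[:,2].max().round(4),[np.round(k,1) for k in cv2.minAreaRect(q[:,:2].astype(np.float32)*1000)])
E
```

```text
t 1.8 pos [ 0.5651 -0.1075  0.3593] rpy [ 3.1401e+00  1.0000e-03 -4.7260e-01] q [ 1.520e-01  2.310e-01 -2.770e-01  1.000e-03 -1.065e+00  9.460e-01]
rel cm [-0.19 -0.24 -0.07]
wrist 0.113 1203 0.1229 [array([ 565.3, -107.2]), array([14.1, 46.9]), np.float64(66.6)]
wrist 0.09 1330 0.1229 [array([ 565.3, -107.2]), array([14.1, 47.1]), np.float64(66.5)]
wrist 0.06 292 0.0823 [array([ 581.6, -117.7]), array([51.6, 16.5]), np.float64(57.8)]
scene 0.113 87 0.1254 [array([ 565.2, -104.7]), array([13.7, 45.7]), np.float64(65.6)]
scene 0.09 174 0.1254 [array([ 566.9, -103.7]), array([50.8, 50.1]), np.float64(80.0)]
scene 0.06 126 0.0829 [array([ 580.1, -103.8]), array([26.6, 56.2]), np.float64(2.1)]
side 0.113 136 0.1233 [array([ 564.2, -104.8]), array([16.2, 47.3]), np.float64(66.1)]
side 0.09 262 0.1233 [array([ 564. , -104.4]), array([18.6, 48. ]), np.float64(72.9)]
side 0.06 172 0.0827 [array([558.6, -89.3]), array([54.9, 23.5]), np.float64(18.6)]
```

View pics/w1.png

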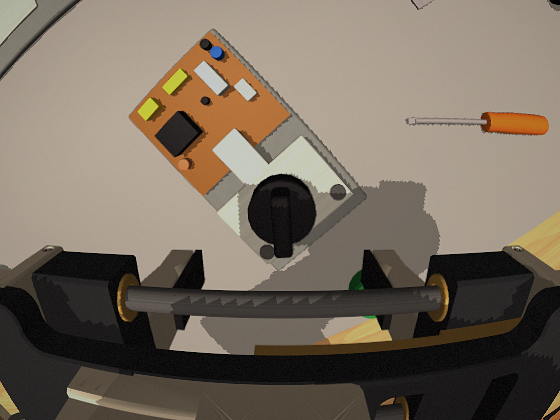

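The wrist view shows the wing centred near (281,220), pointing almost exactly along the tool x axis, with the green knob behind the right finger at (357,280). The arm was still settling, so I'll align the yaw, settle and measure again.

send_rows(motion=[{"offset": [0, 0, 2], "turn": -3.3}, {"offset": [0, 0, 2], "turn": -3.3}, {"offset": [0, 0, 2], "turn": -3.3}, {"offset": [0, 0, 2], "turn": -3.3}], hand=0)

```text
t: 2.35
eef_pos: [0.5645, -0.1021, 0.3415]
ee_rot: [-3.141, -0.001, -0.41]
force: [0.4, -0.4, 0.1]
width: 0.0616
```

```bash
python3 - <<'E'
from h import *
rel(.5645,-.1045,.27)
im,P=cloud("wrist")
c=np.array([.5645,-.1045])
for n,Q in (("wrist",P),):
    d=np.hypot(*(Q[...,:2]-c).transpose(2,0,1))
    for lo,hi,R in((.113,.126,.04),(.07,.083,.04),(.043,.05,.09)):
        q=Q[(d<R)&(Q[...,2]>lo)&(Q[...,2]<hi)]
        if len(q)>8: print(n,lo,len(q),q[:,2].max().round(4),[np.round(k,1) for k in cv2.minAreaRect(q[:,:2].astype(np.float32)*1000)])
print(get_state()["width"])
E
```

```text
t 2.35 pos [ 0.5645 -0.1021  0.3415] rpy [-3.1412e+00 -1.2000e-03 -4.0970e-01] q [ 0.162  0.243 -0.305  0.    -1.022  0.999]
rel cm [0.09 0.22 7.15]
wrist 0.113 1406 0.1231 [array([ 565.1, -107.3]), array([13.9, 47. ]), np.float64(66.4)]
wrist 0.07 202 0.0827 [array([ 583.8, -112.1]), array([52.1, 17. ]), np.float64(75.3)]
wrist 0.043 7164 0.05 [array([ 584. , -102.2]), array([120.7, 110.1]), np.float64(14.9)]
0.05690239453380507
```

send_rows(motion=[{"offset": [0.1, 0.2, 3], "turn": 0}, {"offset": [0.1, 0.2, 5.0], "turn": 0}, {"offset": [0.1, 0.2, 5.0], "turn": 0}, {"offset": [0.1, 0.2, 5.0], "turn": 0}, {"offset": [0.1, 0.2, 5.0], "turn": 0}, {"offset": [0.1, 0.2, 5.0], "turn": 0}], hand=-0.1)

```text
t: 3.0
eef_pos: [0.5648, -0.1051, 0.2918]
ee_rot: [-3.141, -0.002, -0.41]
force: [-0.3, -0.5, -0.2]
width: 0.0397
```

```bash
python3 - <<'E'
from h import *
rel(.565,-.106,.269)
im,P=cloud("wrist"); cv2.imwrite("pics/w2.png",im)
c=np.array([.5645,-.1045])
for n,Q in (("wrist",P),):
    d=np.hypot(*(Q[...,:2]-c).transpose(2,0,1))
    for lo,hi,R in((.113,.126,.04),(.118,.126,.04)):
        q=Q[(d<R)&(Q[...,2]>lo)&(Q[...,2]<hi)]
        if len(q)>8: print(n,lo,len(q),q[:,2].max().round(4),[np.round(k,1) for k in cv2.minAreaRect(q[:,:2].astype(np.float32)*1000)])
rel(.565,-.106,.269)
E
```

```text
t 3.0 pos [ 0.5648 -0.1051  0.2918] rpy [-3.1406e+00 -2.0000e-03 -4.1000e-01] q [ 0.156  0.293 -0.363  0.    -0.912  1.004]
rel cm [0.04 0.08 2.28]
wrist 0.113 2399 0.126 [array([ 569.1, -109.1]), array([66.2, 39.3]), np.float64(88.1)]
wrist 0.118 2157 0.126 [array([ 571.2, -107.2]), array([70.8, 36.3]), np.float64(63.1)]
t 3.05 pos [ 0.5648 -0.1052  0.2916] rpy [-3.1407e+00 -1.7000e-03 -4.1010e-01] q [ 0.156  0.293 -0.364  0.    -0.912  1.004]
rel cm [0.05 0.07 2.26]
```

View pics/w2.png

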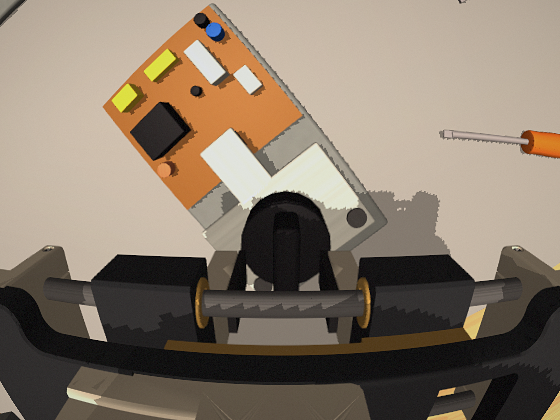

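The wing is at columns 275–299 and the finger pads at about 240 and 332, so it's centred between them. I'll descend and close gently.

send_rows(motion=[{"offset": [0, 0, 1.2], "turn": 0}, {"offset": [0, 0, 2.2], "turn": 0}, {"offset": [0, 0, 2.2], "turn": 0}, {"offset": [0, 0, 2.2], "turn": 0}, {"offset": [0, 0, 2.2], "turn": 0}], hand=-0.3)

```text
t: 3.55
eef_pos: [0.5645, -0.1053, 0.2684]
ee_rot: [3.141, 0.0, -0.41]
force: [0.3, -0.2, 0.2]
width: 0.0308
```

send_rows(motion=[{"offset": [0, 0, 0], "turn": 0}, {"offset": [0, 0, 0], "turn": 0}, {"offset": [0, 0, 0], "turn": 0}, {"offset": [0, 0, 0], "turn": 0}], hand=-0.6)

```text
t: 3.95
eef_pos: [0.5644, -0.1052, 0.2686]
ee_rot: [-3.141, -0.0, -0.41]
force: [-0.6, -0.3, 0.9]
width: 0.018
```

```bash
cat >> h.py <<'E'
def knob(save=None):
    c=np.array([.5647,-.105])
    for n in ("scene","side"):
        im,Q=cloud(n); d=np.hypot(*(Q[...,:2]-c).transpose(2,0,1)); b=im.max(2)<60
        q=Q[(d<.040)&(Q[...,2]>.055)&(Q[...,2]<.087)&b]; print(n,"body z>",len(q),np.percentile(q[:,2],[50,90,97]).round(4) if len(q) else "")
        if save: v,u=dict(scene=(213,242),side=(165,291))[n]; cv2.imwrite(f"pics/{save}{n}.png",cv2.resize(im[v-60:v+40,u-60:u+60],None,fx=5,fy=5))
    s=get_state(); print("t",s["t"],s["eef_pos"].round(4),"yaw",np.degrees(s["ee_rot"][2]).round(2),"F",s["force"].round(2),"M",s["moment"].round(3),"w",round(s["width"],4))
E
python3 -c "
from h import *
knob('k')"
```

```text
scene body z> 161 [0.0729 0.0844 0.0866]
side body z> 277 [0.0764 0.0864 0.0868]
t 4.05 [ 0.5644 -0.1052  0.2685] yaw -23.5 F [-0.57 -0.24 -1.14] M [-0.012 -0.017 -0.01 ] w 0.0179
```

send_rows(motion=[{"offset": [0, 0, 0], "turn": 0}, {"offset": [0, 0, 0], "turn": -4}, {"offset": [0, 0, 0], "turn": -8}, {"offset": [0, 0, 0], "turn": -12}, {"offset": [0, 0, 0], "turn": -16}, {"offset": [0, 0, 0], "turn": -16}, {"offset": [0, 0, 0], "turn": -16}], hand=-0.635)

```text
t: 4.75
eef_pos: [0.5644, -0.1052, 0.2685]
ee_rot: [3.142, -0.0, -0.133]
force: [0.6, 0.3, -0.4]
width: 0.0162
```

```bash
sed -i 's/"body z>",len(q)/"n81-88",((q[:,2]>.081)).sum(),len(q)/; s/<.087)&b/<.0885)\&b/' h.py
python3 -c "
from h import *
knob()"
```

```text
scene n81-88 68 191 [0.0763 0.0876 0.0884]
side n81-88 76 232 [0.0737 0.0868 0.0877]
t 4.85 [ 0.5644 -0.1052  0.2685] yaw -7.59 F [-0.76 -1.16  0.34] M [-0.154 -0.058  0.01 ] w 0.0163
```

send_rows(motion=[{"offset": [0, 0, 0], "turn": -4}, {"offset": [0, 0, 0], "turn": -8}, {"offset": [0, 0, 0], "turn": -8}, {"offset": [0, 0, 0], "turn": -8}])

```text
t: 5.25
eef_pos: [0.5644, -0.1052, 0.2684]
ee_rot: [-3.142, 0.0, 0.006]
force: [-0.3, -0.2, 0.9]
width: 0.0162
```

```bash
python3 -c "
from h import *
knob()"
```

```text
scene n81-88 70 183 [0.0764 0.0877 0.0882]
side n81-88 39 197 [0.0714 0.0858 0.0872]
t 5.35 [ 0.5644 -0.1052  0.2684] yaw 0.39 F [ 0.1  -1.32 -0.1 ] M [-0.198  0.174  0.026] w 0.0158
```

send_rows(motion=[{"offset": [0, 0, 0], "turn": -4}, {"offset": [0, 0, 0], "turn": -6}, {"offset": [0, 0, 0], "turn": -6}, {"offset": [0, 0, 0], "turn": -6}])

```text
t: 5.75
eef_pos: [0.5644, -0.1052, 0.2684]
ee_rot: [-3.142, -0.0, 0.112]
force: [-0.4, -0.3, 0.7]
width: 0.0161
```

```bash
python3 -c "
from h import *
knob('m')"
```

```text
scene n81-88 74 193 [0.0766 0.0877 0.0881]
side n81-88 19 171 [0.0692 0.0817 0.0867]
t 5.85 [ 0.5644 -0.1052  0.2684] yaw 6.42 F [-1.94  0.15  0.92] M [-0.217  0.092  0.013] w 0.0157
```

send_rows(motion=[{"offset": [0, 0, 0], "turn": -4}, {"offset": [0, 0, 0], "turn": -8}, {"offset": [0, 0, 0], "turn": -8}, {"offset": [0, 0, 0], "turn": -8}])

```text
t: 6.25
eef_pos: [0.5644, -0.1052, 0.2685]
ee_rot: [-3.142, -0.0, 0.25]
force: [-0.2, -0.9, 0.7]
width: 0.0161
```

```bash
python3 -c "
from h import *
knob('n')"
```

```text
scene n81-88 82 195 [0.0774 0.0878 0.0884]
side n81-88 17 169 [0.0694 0.081  0.0838]
t 6.35 [ 0.5644 -0.1052  0.2684] yaw 14.39 F [-0.96 -1.6   0.43] M [-0.215  0.064 -0.01 ] w 0.0164
```

View pics/nscene.png

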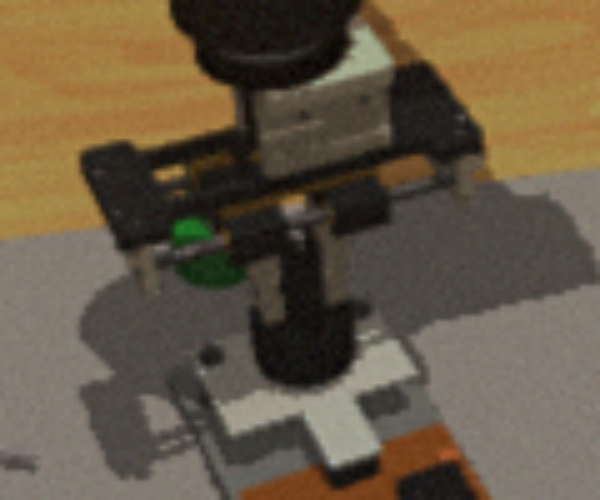

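The scene crop shows the knob body between the fingers with its bottom edge at crop row ~385. I'll compare that with the earlier crops to tell whether it has dropped.

```bash
python3 - <<'E'
import cv2,numpy as np
for k in "kmn":
    g=cv2.imread(f"pics/{k}scene.png")[2::5,2::5].max(2)
    print(k,g[60:82,61].tolist())
    print(k,g[60:82,58].tolist())
E
```

```text
k [26, 18, 17, 21, 19, 20, 26, 18, 28, 24, 25, 22, 26, 27, 15, 16, 32, 85, 100, 162, 165, 165]
k [24, 20, 16, 18, 25, 16, 21, 22, 28, 19, 22, 24, 31, 17, 18, 18, 30, 90, 101, 159, 166, 169]
m [19, 18, 26, 20, 17, 15, 21, 26, 29, 22, 18, 24, 28, 26, 17, 24, 22, 56, 91, 159, 166, 166]
m [25, 20, 13, 20, 23, 19, 25, 24, 24, 26, 18, 27, 20, 19, 23, 17, 20, 59, 85, 101, 155, 159]
n [29, 20, 26, 19, 23, 19, 30, 24, 22, 24, 26, 21, 29, 25, 27, 16, 18, 46, 98, 159, 164, 162]
n [22, 16, 24, 16, 22, 26, 18, 19, 30, 20, 24, 27, 23, 23, 27, 24, 20, 67, 96, 143, 163, 166]
```

```bash
cat >> h.py <<'E'
def edge():
    g=grab_frame("scene")["frame"].max(2)[213:240,236:248]; print("bottom row",[int((g[:,i]<75).sum()) for i in range(0,12,2)])
    s=get_state(); print(s["t"],s["eef_pos"].round(4),"yaw",np.degrees(s["ee_rot"][2]).round(2),"F",s["force"].round(2),"M",s["moment"].round(3),"w",round(s["width"],4))
E
python3 -c "
from h import *
edge()"
```

```text
bottom row [15, 19, 21, 21, 18, 17]
6.4 [ 0.5644 -0.1052  0.2684] yaw 14.42 F [ 0.3   0.23 -0.03] M [-0.223  0.073  0.034] w 0.0159
```

send_rows(motion=[{"offset": [0, 0, 0], "turn": -5}, {"offset": [0, 0, 0], "turn": -9}, {"offset": [0, 0, 0], "turn": -9}, {"offset": [0, 0, 0], "turn": -9}])

```text
t: 6.8
eef_pos: [0.5644, -0.1052, 0.2685]
ee_rot: [3.142, -0.0, 0.408]
force: [-0.3, -0.9, 0.6]
width: 0.0161
```

```bash
python3 -c "
from h import *
edge()"
```

```text
bottom row [16, 17, 21, 21, 18, 17]
6.85 [ 0.5644 -0.1052  0.2684] yaw 23.36 F [-0.25 -0.26 -0.74] M [-0.222  0.019  0.061] w 0.0161
```

send_rows(motion=[{"offset": [0, 0, 0], "turn": -4}, {"offset": [0, 0, 0], "turn": -8}, {"offset": [0, 0, 0], "turn": -8}, {"offset": [0, 0, 0], "turn": -8}])

```text
t: 7.25
eef_pos: [0.5644, -0.1052, 0.2685]
ee_rot: [3.142, -0.0, 0.547]
force: [0.4, 0.0, -0.0]
width: 0.0158
```

```bash
python3 -c "
from h import *
edge();edge()"
```

```text
bottom row [17, 18, 21, 21, 17, 17]
7.3 [ 0.5644 -0.1052  0.2685] yaw 31.35 F [-0.37 -1.07  0.12] M [-0.249  0.016  0.022] w 0.0156
bottom row [17, 18, 21, 21, 17, 17]
7.35 [ 0.5644 -0.1052  0.2685] yaw 31.38 F [0.57 0.14 0.38] M [-0.198  0.023  0.036] w 0.0156
```

send_rows(motion=[{"offset": [0, 0, 0], "turn": -4}, {"offset": [0, 0, 0], "turn": -8}, {"offset": [0, 0, 0], "turn": -8}, {"offset": [0, 0, 0], "turn": -8}])

```text
t: 7.75
eef_pos: [0.5645, -0.1052, 0.2685]
ee_rot: [3.141, -0.0, 0.687]
force: [-0.5, 0.3, -0.4]
width: 0.0159
```

```bash
python3 -c "
from h import *
edge()
im=grab_frame('wrist')['frame'];cv2.imwrite('pics/w3.png',cv2.convertScaleAbs(cv2.resize(im[140:340,180:400],None,fx=3,fy=3),alpha=2,beta=20))"
```

```text
bottom row [18, 19, 21, 21, 18, 17]
7.8 [ 0.5644 -0.1052  0.2685] yaw 39.36 F [ 0.56 -0.21 -0.03] M [-0.126 -0.031 -0.017] w 0.0155
```

View pics/w3.png

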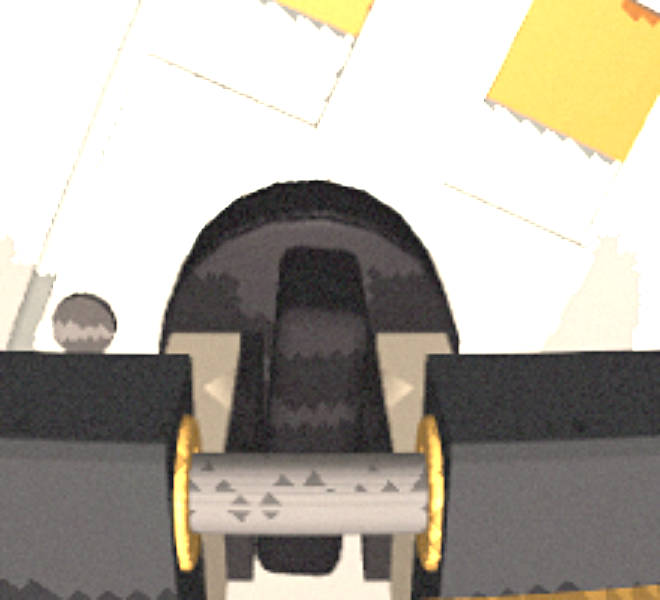

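The wing is turning along between the pads (wing at crop columns 275–370) and still sits high. Continuing.

send_rows(motion=[{"offset": [0, 0, 0], "turn": -4}, {"offset": [0, 0, 0], "turn": -8}, {"offset": [0, 0, 0], "turn": -8}, {"offset": [0, 0, 0], "turn": -8}])

```text
t: 8.25
eef_pos: [0.5644, -0.1052, 0.2685]
ee_rot: [3.142, -0.0, 0.826]
force: [0.3, -0.5, -0.6]
width: 0.016
```

```bash
python3 -c "
from h import *
edge()"
```

```text
bottom row [21, 19, 22, 22, 19, 18]
8.3 [ 0.5644 -0.1052  0.2685] yaw 47.36 F [-0.04  0.93 -0.95] M [-0.078 -0.088  0.021] w 0.0159
```

send_rows(motion=[{"offset": [0, 0, 0], "turn": -4}, {"offset": [0, 0, 0], "turn": -6}, {"offset": [0, 0, 0], "turn": -6}, {"offset": [0, 0, 0], "turn": -6}])

```text
t: 8.7
eef_pos: [0.5645, -0.1052, 0.2685]
ee_rot: [3.141, -0.0, 0.932]
force: [-0.6, -0.3, -0.6]
width: 0.0158
```

```bash
python3 -c "
from h import *
edge()"
```

```text
bottom row [19, 19, 21, 22, 19, 18]
8.75 [ 0.5644 -0.1052  0.2685] yaw 53.4 F [-0.11  0.29 -0.32] M [-0.23  -0.128 -0.003] w 0.0154
```

```bash
cat >> h.py <<'E'
def prof():
    g=grab_frame("scene")["frame"].max(2); print(g[224:237,243].tolist(),g[224:237,240].tolist())
E
python3 -c "
from h import *
prof(); knob('p')"; python3 - <<'E'
import cv2
for k in "kn":
    g=cv2.imread(f"pics/{k}scene.png")[2::5,2::5].max(2); print(k,g[71:84,61].tolist(),g[71:84,58].tolist())
E
```

```text
[24, 17, 31, 21, 31, 26, 16, 30, 126, 165, 163, 163, 164] [17, 26, 22, 19, 19, 20, 21, 23, 64, 122, 159, 164, 91]
scene n81-88 21 223 [0.0761 0.081  0.0843]
side n81-88 19 265 [0.0751 0.0792 0.086 ]
t 8.9 [ 0.5644 -0.1052  0.2685] yaw 53.45 F [0.48 0.57 0.32] M [-0.233 -0.18  -0.037] w 0.016
k [22, 26, 27, 15, 16, 32, 85, 100, 162, 165, 165, 168, 172] [24, 31, 17, 18, 18, 30, 90, 101, 159, 166, 169, 161, 98]
n [21, 29, 25, 27, 16, 18, 46, 98, 159, 164, 162, 167, 172] [27, 23, 23, 27, 24, 20, 67, 96, 143, 163, 166, 163, 86]
```

The edge moved down ~2 rows and the shadow gap closed, so it has probably clicked. I'll open slightly to let it settle, then confirm.

send_rows(motion=[{"offset": [0, 0, 0], "turn": 0}, {"offset": [0, 0, 0], "turn": 0}, {"offset": [0, 0, 0], "turn": 0}], hand=-0.45)

```text
t: 9.2
eef_pos: [0.5644, -0.1052, 0.2684]
ee_rot: [-3.142, 0.0, 0.934]
force: [0.9, 0.5, 0.1]
width: 0.0236
```

```bash
python3 -c "
from h import *
prof(); knob('r')
im,Q=cloud('wrist'); cv2.imwrite('pics/w4.png',cv2.convertScaleAbs(cv2.resize(im[140:340,180:400],None,fx=3,fy=3),alpha=2,beta=20))
for v in range(195,300,8): print(v,Q[v,283].round(4),im[v,283])"
```

```text
[16, 24, 21, 25, 20, 21, 22, 30, 128, 163, 161, 167, 164] [17, 23, 19, 15, 25, 26, 11, 26, 64, 120, 157, 165, 94]
scene n81-88 23 216 [0.0751 0.081  0.0853]
side n81-88 20 253 [0.0749 0.0794 0.0865]
t 9.35 [ 0.5644 -0.1052  0.2684] yaw 53.49 F [ 0.11  0.01 -0.36] M [-0.11  -0.015  0.01 ] w 0.0242
195 [ 0.5822 -0.0823  0.0477] [207 222 219]
203 [ 0.5801 -0.0852  0.054 ] [16 15 18]
211 [ 0.5802 -0.085   0.0715] [26 26 32]
219 [ 0.5785 -0.0873  0.0772] [36 35 38]
227 [ 0.5777 -0.0884  0.0865] [13 16 16]
235 [ 0.5779 -0.088   0.0993] [12 10  7]
243 [ 0.5779 -0.088   0.1093] [15 15 16]
251 [ 0.576  -0.0906  0.1113] [29 28 32]
259 [ 0.5734 -0.094   0.1108] [20 22 20]
267 [ 0.5711 -0.0972  0.1114] [28 29 31]
275 [ 0.5686 -0.1005  0.1117] [29 30 31]
283 [ 0.5655 -0.1049  0.11  ] [22 22 25]
291 [ 0.5838 -0.0797  0.1689] [29 31 34]
299 [ 0.5839 -0.0796  0.1733] [76 81 88]
```

View pics/w4.png

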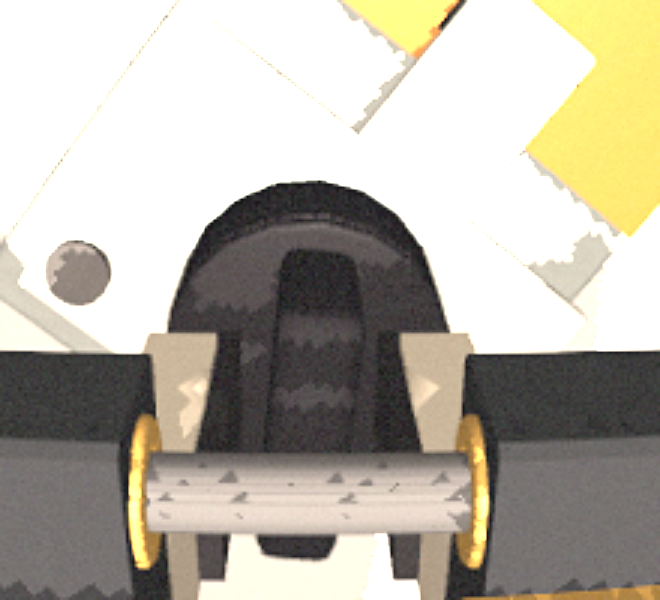

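The click is confirmed: wing top is at 111.5 mm and body top at 77 mm. Next I'll lower the hand 9 mm, align to the wing (~5° back) and grip.

send_rows(motion=[{"offset": [0, 0, 0.5], "turn": 3}, {"offset": [0, 0, 0.9], "turn": 5}, {"offset": [0, 0, 0.9], "turn": 5}, {"offset": [0, 0, 0.9], "turn": 5}])

```text
t: 9.8
eef_pos: [0.5644, -0.1052, 0.2595]
ee_rot: [-3.142, 0.0, 0.848]
force: [0.5, -0.8, 0.1]
width: 0.0239
```

send_rows(motion=[{"offset": [0, 0, 0], "turn": 0}, {"offset": [0, 0, 0], "turn": 0}, {"offset": [0, 0, 0], "turn": 0}, {"offset": [0, 0, 0], "turn": 0}, {"offset": [0, 0, 0], "turn": 0}], hand=-0.8, squeeze=20)

```text
t: 10.3
eef_pos: [0.5645, -0.1052, 0.2597]
ee_rot: [3.141, -0.0, 0.847]
force: [0.6, 0.9, 1.4]
width: 0.0137
```

```bash
python3 -c "
from h import *
edge();edge()"
```

```text
bottom row [19, 17, 22, 22, 19, 18]
10.35 [ 0.5645 -0.1052  0.2597] yaw 48.51 F [0.25 1.07 1.47] M [-0.034 -0.02   0.014] w 0.0139
bottom row [19, 19, 22, 22, 19, 18]
10.4 [ 0.5645 -0.1052  0.2596] yaw 48.51 F [-0.35 -0.97  0.91] M [-0.009 -0.001  0.016] w 0.0142
```

send_rows(motion=[{"offset": [0, 0, 0.01], "turn": 4}, {"offset": [0, 0, 0.02], "turn": 8}, {"offset": [0, 0, 0.04], "turn": 12}, {"offset": [0, 0, 0.06], "turn": 16}, {"offset": [0, 0, 0.08], "turn": 20}, {"offset": [0, 0, 0.08], "turn": 20}])

```text
t: 11.0
eef_pos: [0.5646, -0.1053, 0.2589]
ee_rot: [3.141, -0.001, 0.496]
force: [-0.1, -0.3, 2.1]
width: 0.0141
```

```bash
python3 -c "
from h import *
edge();edge()"
```

```text
bottom row [19, 18, 22, 22, 19, 18]
11.05 [ 0.5646 -0.1052  0.2589] yaw 28.59 F [1.12 0.27 2.11] M [-0.179 -0.267 -0.07 ] w 0.0139
bottom row [20, 20, 22, 22, 19, 18]
11.1 [ 0.5646 -0.1052  0.2589] yaw 28.62 F [-0.08 -1.06  2.52] M [-0.232 -0.34  -0.01 ] w 0.0138
```

send_rows(motion=[{"offset": [0, 0, 0.02], "turn": 4}, {"offset": [0, 0, 0.04], "turn": 8}, {"offset": [0, 0, 0.06], "turn": 12}, {"offset": [0, 0, 0.08], "turn": 16}, {"offset": [0, 0, 0.09], "turn": 20}, {"offset": [0, 0, 0.09], "turn": 20}])

```text
t: 11.7
eef_pos: [0.5651, -0.1052, 0.2582]
ee_rot: [3.141, -0.002, 0.149]
force: [2.7, -0.5, 2.1]
width: 0.0138
```

```bash
python3 -c "
from h import *
edge();edge()"
```

```text
bottom row [12, 21, 22, 22, 19, 19]
11.75 [ 0.565  -0.1053  0.2582] yaw 8.66 F [ 3.98 -1.55  3.11] M [-0.519 -1.179 -0.094] w 0.0139
bottom row [12, 20, 22, 22, 19, 19]
11.8 [ 0.565  -0.1053  0.2582] yaw 8.68 F [ 2.64 -1.36  2.27] M [-0.554 -1.213 -0.069] w 0.0139
```

send_rows(motion=[{"offset": [0.05, 0, 0.02], "turn": 4}, {"offset": [0.1, 0, 0.04], "turn": 8}, {"offset": [0.1, 0, 0.06], "turn": 12}, {"offset": [0.1, 0, 0.07], "turn": 16}, {"offset": [0.1, 0, 0.09], "turn": 20}, {"offset": [0.1, 0, 0.09], "turn": 20}])

```text
t: 12.4
eef_pos: [0.5659, -0.1052, 0.2573]
ee_rot: [3.142, -0.001, -0.199]
force: [2.6, -2.7, 3.4]
width: 0.0138
```

```bash
python3 -c "
from h import *
edge();edge()"
```

```text
bottom row [15, 21, 22, 23, 20, 13]
12.45 [ 0.5659 -0.1053  0.2573] yaw -11.31 F [ 4.33 -3.1   3.29] M [-1.24  -1.444 -0.04 ] w 0.0139
bottom row [14, 21, 22, 23, 20, 15]
12.5 [ 0.5659 -0.1053  0.2573] yaw -11.31 F [ 3.47 -2.54  3.23] M [-1.253 -1.53  -0.025] w 0.014
```

send_rows(motion=[{"offset": [0, 0, 0.02], "turn": 4}, {"offset": [0, 0, 0.03], "turn": 8}, {"offset": [0, 0, 0.04], "turn": 12}, {"offset": [0, 0, 0.04], "turn": 12}])

```text
t: 12.9
eef_pos: [0.5657, -0.1055, 0.2568]
ee_rot: [3.141, -0.001, -0.409]
force: [4.6, -5.9, 3.2]
width: 0.0139
```

```bash
python3 -c "
from h import *
edge();edge()"
```

```text
bottom row [20, 22, 22, 22, 20, 13]
12.95 [ 0.5657 -0.1055  0.2568] yaw -23.37 F [ 3.84 -5.04  3.41] M [-1.991 -1.506 -0.067] w 0.0141
bottom row [20, 22, 22, 22, 20, 13]
13.0 [ 0.5657 -0.1055  0.2568] yaw -23.34 F [ 4.02 -5.77  3.03] M [-1.877 -1.421 -0.099] w 0.0142
```

send_rows(motion=[{"offset": [0.08, 0.07, 0.01], "turn": 2}, {"offset": [0.08, 0.07, 0.02], "turn": 5}, {"offset": [0.08, 0.07, 0.03], "turn": 8}, {"offset": [0.08, 0.07, 0.03], "turn": 8}])

```text
t: 13.4
eef_pos: [0.5658, -0.106, 0.2562]
ee_rot: [-3.142, 0.0, -0.548]
force: [2.3, -0.8, 3.4]
width: 0.0143
```

```bash
python3 -c "
from h import *
edge();edge()"
```

```text
bottom row [20, 21, 22, 23, 17, 13]
13.45 [ 0.5658 -0.106   0.2562] yaw -31.34 F [ 1.26 -0.5   3.38] M [-0.278 -0.888 -0.117] w 0.014
bottom row [20, 21, 22, 23, 16, 14]
13.5 [ 0.5658 -0.106   0.2562] yaw -31.34 F [ 1.96 -0.17  3.19] M [-0.269 -0.8   -0.021] w 0.0138
```

```bash
cat >> h.py <<'E'
def mz(n=4):
    L=[]
    for i in range(n): grab_frame("scene"); s=get_state(); L.append([s["moment"][2],s["joint_efforts"][5],*s["force"],np.degrees(s["ee_rot"][2])])
    print("t",s["t"],"Mz,tau6,F,yaw",np.mean(L,0).round(3),s["eef_pos"].round(4))
E
python3 -c "
from h import *
mz()"
```

```text
t 13.7 Mz,tau6,F,yaw [ -0.034   0.053   2.289  -0.164   3.492 -31.404] [ 0.5658 -0.106   0.2562]
```

send_rows(motion=[{"offset": [0, 0, 0], "turn": 2}, {"offset": [0, 0, 0], "turn": 3}, {"offset": [0, 0, 0], "turn": 3}])

```text
t: 14.0
eef_pos: [0.5658, -0.106, 0.2561]
ee_rot: [-3.142, 0.0, -0.602]
force: [2.1, -0.4, 4.5]
width: 0.0139
```

```bash
python3 -c "
from h import *
mz()"
```

```text
t 14.2 Mz,tau6,F,yaw [-1.8000e-02 -2.1000e-02  2.5840e+00 -1.4600e-01  3.8520e+00 -3.4463e+01] [ 0.5659 -0.106   0.2562]
```

send_rows(motion=[{"offset": [0, 0, 0], "turn": 1.5}, {"offset": [0, 0, 0], "turn": 2.5}, {"offset": [0, 0, 0], "turn": 2.5}])

```text
t: 14.5
eef_pos: [0.5658, -0.1062, 0.2562]
ee_rot: [3.141, -0.0, -0.647]
force: [2.2, -2.0, 3.1]
width: 0.014
```

```bash
python3 -c "
from h import *
mz()"
```

```text
t 14.7 Mz,tau6,F,yaw [ 1.6000e-02 -4.1000e-02  1.9100e+00 -2.4470e+00  3.4580e+00 -3.7005e+01] [ 0.5658 -0.1062  0.2561]
```

```bash
cat >> h.py <<'E'
def wing():
    im,Q=cloud("wrist")
    b=im[200:295,270:296].max(2)<50; q=Q[200:295,270:296][b]; q=q[np.isfinite(q[:,0])]
    for lo,hi in((.07,.083),(.1,.116)):
        z=q[(q[:,2]>lo)&(q[:,2]<hi)][:,2]; print(lo,len(z),np.median(z).round(4),np.percentile(z,80).round(4))
    P=Q[100:330,100:460].reshape(-1,3); d=np.hypot(P[:,0]-.565,P[:,1]+.105); m=(d>.033)&(d<.05)&(P[:,2]>.035)&(P[:,2]<.052); print("plate",m.sum(),np.median(P[m,2]).round(4))
    return im
E
python3 -c "
from h import *
im=wing();cv2.imwrite('pics/w5.png',cv2.convertScaleAbs(cv2.resize(im[140:340,180:400],None,fx=3,fy=3),alpha=2,beta=20))"
```

```text
0.07 396 0.074 0.0783
0.1 1153 0.1075 0.1081
plate 5237 0.0429
```

View pics/w5.png

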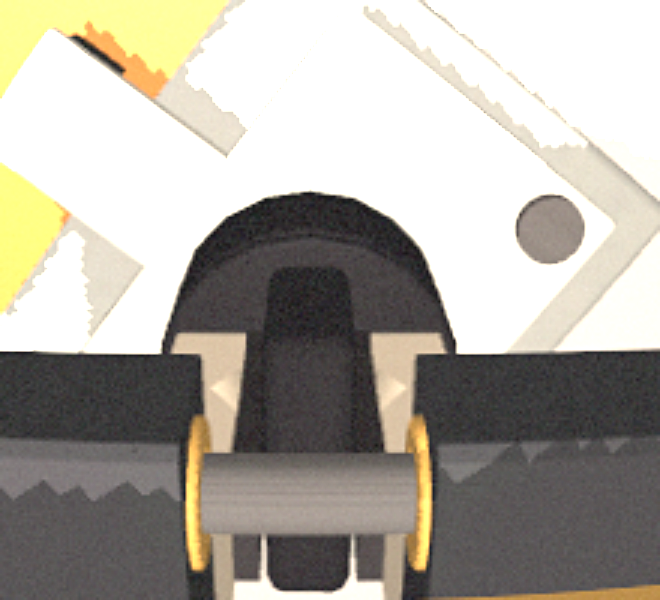

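The wing is aligned in the pads. Wing top is at 107.7 mm and the plate top at ~43 mm, so it's fully drawn down. The rest is the level run to the stop, in small steps watching torque.

send_rows(motion=[{"offset": [0, 0.03, 0], "turn": 1}, {"offset": [0, 0.05, 0], "turn": 2}, {"offset": [0, 0.05, 0], "turn": 2}])

```text
t: 15.05
eef_pos: [0.5657, -0.1067, 0.2562]
ee_rot: [3.142, -0.001, -0.682]
force: [3.2, -3.5, 3.0]
width: 0.014
```

```bash
python3 -c "
from h import *
mz()"
```

```text
t 15.25 Mz,tau6,F,yaw [  0.077  -0.101   3.515  -4.329   2.683 -39.052] [ 0.5657 -0.1067  0.2563]
```

send_rows(motion=[{"offset": [0, 0, 0], "turn": 1}, {"offset": [0, 0, 0], "turn": 2}, {"offset": [0, 0, 0], "turn": 2}])

```text
t: 15.55
eef_pos: [0.5657, -0.107, 0.2563]
ee_rot: [3.141, -0.001, -0.717]
force: [3.9, -6.4, 2.4]
width: 0.014
```

```bash
python3 -c "
from h import *
mz()"
```

```text
t 15.75 Mz,tau6,F,yaw [  0.164  -0.193   3.831  -6.788   2.327 -41.039] [ 0.5657 -0.107   0.2563]
```

send_rows(motion=[{"offset": [0.05, 0.02, 0], "turn": 0}, {"offset": [0.12, 0.05, 0], "turn": 0}, {"offset": [0.12, 0.05, 0], "turn": 0}])

```text
t: 16.05
eef_pos: [0.566, -0.1076, 0.2561]
ee_rot: [3.141, 0.0, -0.716]
force: [1.1, -2.4, 4.6]
width: 0.0137
```

```bash
cat >> h.py <<'E'
def wyaw():
    im,Q=cloud("wrist"); P=Q.reshape(-1,3); d=np.hypot(P[:,0]-.565,P[:,1]+.105)
    m=(d<.035)&(P[:,2]>.1035)&(P[:,2]<.1105)&(im.max(2).ravel()<50)
    r=cv2.minAreaRect(P[m,:2].astype(np.float32)*1000); print("wing",m.sum(),[np.round(k,1) for k in r])
E
python3 -c "
from h import *
mz();wyaw()"
```

```text
t 16.25 Mz,tau6,F,yaw [  0.075  -0.052   1.229  -2.267   3.78  -41.018] [ 0.566  -0.1076  0.2562]
wing 1877 [array([ 564.5, -106.9]), array([25.2, 47.8]), np.float64(64.6)]
```

send_rows(motion=[{"offset": [0, 0.02, 0], "turn": 1}, {"offset": [0.03, 0.03, 0], "turn": 2}, {"offset": [0.03, 0.03, 0], "turn": 2}])

```text
t: 16.6
eef_pos: [0.5661, -0.1082, 0.2561]
ee_rot: [3.141, 0.0, -0.752]
force: [0.6, -4.0, 4.0]
width: 0.0142
```

```bash
python3 -c "
from h import *
mz()"
```

```text
t 16.8 Mz,tau6,F,yaw [  0.092  -0.124   1.762  -3.978   4.047 -43.008] [ 0.5661 -0.1081  0.2561]
```

send_rows(motion=[{"offset": [0, 0, 0], "turn": 1}, {"offset": [0, 0, 0], "turn": 2}, {"offset": [0, 0, 0], "turn": 2}])

```text
t: 17.1
eef_pos: [0.5661, -0.1081, 0.2562]
ee_rot: [3.141, -0.0, -0.786]
force: [1.4, -5.5, 4.0]
width: 0.014
```

```bash
python3 -c "
from h import *
mz()
im=grab_frame('wrist')['frame'];cv2.imwrite('pics/w6.png',cv2.convertScaleAbs(cv2.resize(im[140:340,180:400],None,fx=3,fy=3),alpha=3,beta=20))"
```

```text
t 17.3 Mz,tau6,F,yaw [  0.417  -0.475   1.285  -4.673   3.716 -44.98 ] [ 0.5661 -0.1081  0.2562]
```

View pics/w6.png

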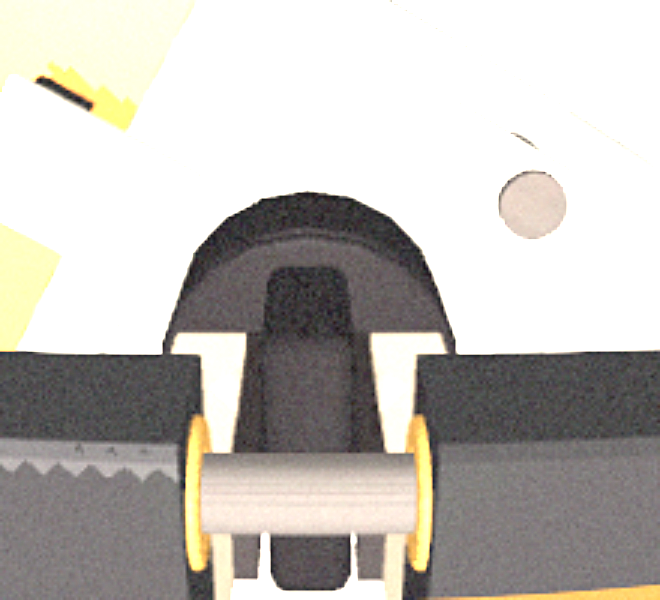

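Torque jumped sharply (0.09 → 0.42 N·m), so this is the end stop at yaw ≈ −44.5°, matching the predicted 1.45 rad from the click. I'll ease off half a degree and let go.

send_rows(motion=[{"offset": [0, 0, 0], "turn": -0.7}, {"offset": [0, 0, 0], "turn": -0.7}])

```text
t: 17.55
eef_pos: [0.5661, -0.1081, 0.2561]
ee_rot: [3.141, -0.0, -0.773]
force: [0.8, -5.7, 4.3]
width: 0.0139
```

send_rows(motion=[{"offset": [0, 0, 0], "turn": 0}, {"offset": [0, 0, 0], "turn": 0}, {"offset": [0, 0, 0], "turn": 0}, {"offset": [0, 0, 0], "turn": 0}, {"offset": [0, 0, 0], "turn": 0}, {"offset": [0, 0, 0], "turn": 0}], hand=-0.4, squeeze=3)

```text
t: 18.15
eef_pos: [0.5661, -0.108, 0.2561]
ee_rot: [3.142, 0.0, -0.773]
force: [0.0, 0.4, -0.1]
width: 0.0265
```

send_rows(motion=[{"offset": [0, 0, -1], "turn": 0}, {"offset": [0, 0, -3], "turn": 0}, {"offset": [0, 0, -6], "turn": 0}, {"offset": [0, 0, -9], "turn": 0}, {"offset": [0, 0, -9], "turn": 0}, {"offset": [0, 0, -9], "turn": 0}])

```text
t: 18.75
eef_pos: [0.5661, -0.108, 0.3476]
ee_rot: [-3.14, -0.001, -0.773]
force: [-0.2, -0.4, -0.2]
width: 0.0268
```

```bash
python3 -c "
from h import *
mz(1)
im,Q=cloud('wrist'); cv2.imwrite('pics/w7.png',im)
d=np.hypot(Q[...,0]-.565,Q[...,1]+.105)
for lo,hi,R in((.1,.115,.04),(.068,.085,.035),(.04,.05,.08)):
    q=Q[(d<R)&(Q[...,2]>lo)&(Q[...,2]<hi)]; print(lo,len(q),np.median(q[:,2]).round(4),[np.round(k,1) for k in cv2.minAreaRect(q[:,:2].astype(np.float32)*1000)])
"
```

```text
t 18.8 Mz,tau6,F,yaw [-2.1000e-02  1.0000e-03 -2.4000e-02  3.6600e-01 -1.1490e+00 -4.4316e+01] [ 0.5658 -0.108   0.3464]
0.1 1218 0.1083 [array([ 565., -107.]), array([13.8, 47.3]), np.float64(46.3)]
0.068 2493 0.0746 [array([ 565.4, -108. ]), array([56.2, 53.6]), np.float64(45.5)]
0.04 6984 0.0436 [array([ 583.5, -102.1]), array([120.6, 110. ]), np.float64(15.4)]
```

View pics/w7.png

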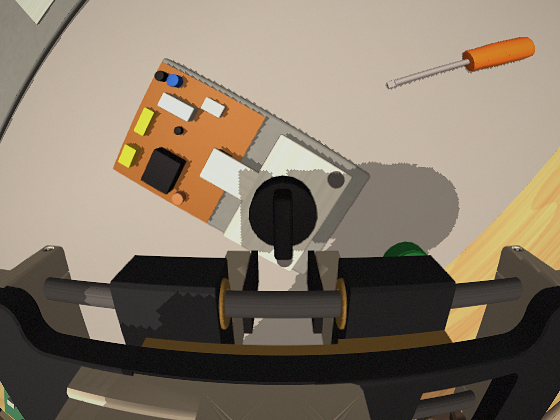

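The knob is free of the hand at (283,213), with wing top at 108.3 mm and the plate down to 43.6 mm. Handing in.

```bash
python3 -c "
from station import *
print(job_done())"
```

```text
the job is handed in; nothing more can be done
None
```

I turned the knob back with a loose grip, about 65–70° anticlockwise, until it clicked down. Then I gripped it and turned it about 92° clockwise to its end stop, let go and handed the job in at about 19 s.

- **Click:** opening the fingers afterwards showed wing top at 111.5 mm and body top at 77 mm, which matches a clicked knob.
- **Home:** after release, wing top was 108.3 mm (108.5 expected). The clamp plate top was 43.6 mm (43.5 expected fully clamped), and wing yaw was −43.7°, about 1.45 rad from the estimated place of the click.
- **End stop:** torque peaked briefly at about 0.42 N m in the last 2° step, above the stated 0.3 N m. That jump is how I found the stop. I backed off 0.7° at once and released.
- **Side force:** it reached about 8 N while turning, because the hand was 1–2 mm off the knob's axis, and I shifted the hand to reduce it. The wrist and fixed cameras disagreed by about 2.5 mm on the knob's position.
- **Other things on the table:** I did not touch them. I did not re-measure them at the end; the last wrist picture showed only the screwdriver and green knob, with no obvious change.

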